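Make up two tasting kits in the wine cellar

TASK

Make up two tasting kits: the pale tray gets the red-capped bottle and the honey jar, the dark tray gets the white-capped bottle and the blue tin, each bottle upright in the cell lined with red felt and the jar or tin upright in the bare wooden cell beside it. Set everything down gently without dropping it, and leave the yellow-capped bottle, the jam jar, the green tin and the stack of coasters where they stand.

Things in the scene. Friction and masses are not known exactly. Their poses are not given: they have to be found in the camera images.
- tray_pale: The pale, light-wood tray, 178 mm long (x) by 84 mm wide (y), 18 mm high, fixed to the table, at any yaw. Two open cells, each 80 mm (x) by 72 mm (y) inside, floor 6 mm above the table, walls and divider 6 mm thick and as high as the tray. Origin: centre of the underside, on the table; x runs along the tray towards the cell lined with red felt, z up. Centre of the felt-lined cell: x = +43 mm; of the bare wooden cell: x = -43 mm; both y = 0.
- tray_dark: The dark brown wooden tray, 178 mm long (x) by 84 mm wide (y), 18 mm high, fixed to the table, at any yaw. Two open cells, each 80 mm (x) by 72 mm (y) inside, floor 6 mm above the table, walls and divider 6 mm thick and as high as the tray. Origin: centre of the underside, on the table; x runs along the tray towards the cell lined with red felt, z up. Centre of the felt-lined cell: x = +43 mm; of the bare wooden cell: x = -43 mm; both y = 0.
- bottle_red_mid (a point): Miniature bottle standing upright, 100 mm tall: straight round body 40 mm across up to 64 mm above its foot, then a shoulder to a 20 mm neck (25 mm at the cap); about 110 g; green glass, paper label, red cap. The point is on its axis half-way up; z is its upright axis.
- bottle_white_mid (a point): Miniature bottle standing upright, 100 mm tall: straight round body 40 mm across up to 64 mm above its foot, then a shoulder to a 20 mm neck (25 mm at the cap); about 110 g; amber glass, paper label, white cap. The point is on its axis half-way up; z is its upright axis.
- bottle_yellow_mid (a point): Miniature bottle standing upright, 100 mm tall: straight round body 40 mm across up to 64 mm above its foot, then a shoulder to a 20 mm neck (25 mm at the cap); about 110 g; green glass, paper label, yellow cap. Stays where it is. The point is on its axis half-way up; z is its upright axis.
- jar_honey_mid (a point): Closed round jar standing upright, 54 mm across (the lid is the widest part), 70 mm tall, about 190 g; golden honey, paper label, white lid. The point is on its axis half-way up; z is its upright axis.
- jar_jam_mid (a point): Closed round jar standing upright, 54 mm across (the lid is the widest part), 70 mm tall, about 190 g; very dark red jam, paper label, black lid. Stays where it is. The point is on its axis half-way up; z is its upright axis.
- tin_blue_mid (a point): Closed round tin standing upright, 56 mm across, 62 mm tall, about 140 g; painted blue, thin brass line below the lid. The point is on its axis half-way up; z is its upright axis.
- tin_green_mid (a point): Closed round tin standing upright, 56 mm across, 62 mm tall, about 140 g; painted green, thin brass line below the lid. Stays where it is. The point is on its axis half-way up; z is its upright axis.
- coasters_mid (a point): Stack of five square cork coasters, 54 mm by 54 mm, 30 mm high, about 90 g. Stays where it is. The point is on its axis half-way up; z is its upright axis.

How it is judged:
By the outcome, as a careful person would: the job done as asked, in the order asked, and still so for the second after the job is handed in, with the robot touching nothing.
It also fails if it takes over 99 s, if anything falls off the work surface, if the arm or the gripper's body presses on something with over 40 N, if the wrist force passes 120 N, or if a joint passes its speed limit or range.

ROBOT

A 7-joint arm with a two-finger parallel gripper is mounted at the origin on the work surface. World frame = base frame: x ahead of the robot, y to its left, z up, the work surface at z = 0. Lengths are in m, angles in rad, forces in N, time in s.
With the tool pointing down it reaches from about 0.35 to 0.9 m from the base axis. Payload 8.1 kg.
Tool frame: the origin (TCP) lies midway between the tips of the shut fingers; the grasp point (between the pads) lies 19 mm behind it (r.tcp_to_grasp is the x of the grasp point in the tool frame, in m); x points along the fingers, y is the direction in which the jaws open and shut, and the axes are right-handed (so a half turn about x gives the same grasp; the last joint's range is limited). The gripper opens to 85 mm and grips with 20 to 120 N. Pads are 22 mm wide; open, the fingers measure 114 mm over their backs; the gripper's body (76 mm by 85 mm) begins 54 mm behind the grasp point. The pads swing forward as they close: fully open they stand 13 mm farther back than shut.
Start: joints at [-1.411, 0.434, 0.025, 1.573, -0.012, 1.134, -0.075], TCP at [0.162, 0.604, 0.231] pointing down, gripper open.
Joint ranges: [-2.62, 2.62], [-0.44, 2.09], [-1.27, 1.32], [0.08, 2.57], [-1.32, 4.46], [0.12, 2], [-2.74, 2.74]. Speed limits (rad/s): [2.22, 2.22, 3.01, 3.01, 3.14, 3.14, 3.14].

INTERFACE

Orientations are given as a unit quaternion [w, x, y, z].
In Python, from workcell import r gives the robot as it stands. The module is installed in compiled form; this text tells all that it offers.
- The arm moves only by the shell command python3 -m inch 'ROWS' [FORCE]. ROWS is JSON, a list of rows, each a list of 3 entries, a list of its own where there are three numbers: the turn, a rotation vector about the tool's x, y, z in rad, then the shift along the tool's x, y, z in m, then the finger opening in m, from 0 to 0.0854. In form: [[[wx, wy, wz], [dx, dy, dz], fingers], ...]. A call has 1 to 8 rows; each row shifts and turns the pose as measured when the row begins, along the tool's axes as they then stand; what a row does not reach is not made up. A row lasts 1/8 s, in which the tool goes at most 62.5 mm and 10.7 degrees, less where a joint would pass 70% of its speed; a pose out of reach is approached as far as the arm can. A call with a gripper value outside its range is refused whole. The fingers move at their own pace and stop on an object; FORCE is the grip in N (left out, the last holds). Time passes only in rows, so rows that do not move let the fingers close. It gives the time, the measured TCP pose, the force and the opening at its end, in the units of the state.
- r.get_obs(): the state, without advancing time (a new reading comes with each control period).
- r.snapshot(name): name is "scene" or "top"; returns (picture, depth): 384x512x3 uint8, blue, green, red; 384x512 float32, m along the optical axis (not along the pixel's ray), 0 where there is no reading.
- r.get_calibration(name): a dict with "K" (3x3 intrinsics, pixels), "extrinsics" (4x4, takes a point from camera to world coordinates). Camera axes: x right, y up, looking along -z (the intrinsics and any distortion apply to the point x, -y, -z); pixel columns grow to the right and rows downward; lengths in m; the calibration is good to about 2 mm. A picture is of the moment at which its call begins. get_calibration takes no time and is no camera call.
- r.close_job(): hands the job in, once; it reports no verdict.
The state is a dict: "clock": time; "q": joint angles; "qd": joint speeds; "joint_torque": joint torques, N m; "ee_pos": TCP position; "tcp_rot": TCP orientation; "ft_force": force on the tool from outside, world axes, zero at the start; "ft_torque": the same for the moment, N m; "gripper_width": finger opening in m.
Only numpy, scipy, OpenCV 4.12 (cv2) and the standard library are available. Lean on these libraries where they do the work, as an engineer would, in place of code of your own. Each camera call takes 0.05 s, during which the arm holds its last target.

## Working session

There is one attempt and no reset: what is moved stays moved. The work goes in short steps, Python scripts to look and compute and a shell command to move; the robot and the scene stay as the last step left them, time stands still between calls to the robot, and variables do not carry over. Pictures are saved under pics/ and viewed, and the job is handed in when it is done.

```bash
mkdir -p pics
python3 - <<'E'
from workcell import r
import cv2,numpy as np
for n in ["scene","top"]:
    p,d=r.snapshot(n); cv2.imwrite(f"pics/{n}0.png",p); np.savez(f"{n}0.npz",p=p,d=d)
    c=r.get_calibration(n); print(n,c)
o=r.get_obs(); print(o, r.tcp_to_grasp)
E
```

```text
scene {'K': array([[386.47210998,   0.        , 260.3164351 ],
       [  0.        , 386.47210998, 191.95300278],
       [  0.        ,   0.        ,   1.        ]]), 'extrinsics': array([[ 0.13277348, -0.72784492,  0.67276517,  1.11224086],
       [ 0.9909595 ,  0.11066477, -0.07584571, -0.07037738],
       [-0.01924748,  0.67675334,  0.73595819,  0.62456189],
       [ 0.        ,  0.        ,  0.        ,  1.        ]])}
top {'K': array([[394.4659771 ,   0.        , 263.01127382],
       [  0.        , 394.4659771 , 197.42247838],
       [  0.        ,   0.        ,   1.        ]]), 'extrinsics': array([[-2.66351337e-04,  9.90056354e-01, -1.40671049e-01,
         4.42517272e-01],
       [-9.99952956e-01, -1.62766176e-03, -9.56229492e-03,
        -2.52985090e-02],
       [-9.69617574e-03,  1.40661885e-01,  9.90010211e-01,
         8.50968662e-01],
       [ 0.00000000e+00,  0.00000000e+00,  0.00000000e+00,
         1.00000000e+00]])}
{'clock': 0.1, 'q': array([-1.41063049,  0.43517152,  0.02498346,  1.57399694, -0.01160158,
        1.13400426, -0.07509001]), 'qd': array([-0.0007347 , -0.00285299,  0.00041386, -0.00395302,  0.00028221,
       -0.00047194, -0.0014882 ]), 'joint_torque': array([ 3.33577809e-03, -6.71753597e+01,  1.02821432e+00, -3.16902137e+01,
        1.58079236e-02,  7.14283829e-03,  1.66020567e-05]), 'ee_pos': array([0.16228378, 0.60309668, 0.23059679]), 'tcp_rot': array([ 0.70098996,  0.09215188,  0.7010287 , -0.09316584]), 'ft_force': array([-0.20057728,  0.49731258,  0.24965622]), 'ft_torque': array([0.02723507, 0.01009283, 0.01601877]), 'gripper_width': 0.08524645256442831} -0.0187
```

View pics/top0.png

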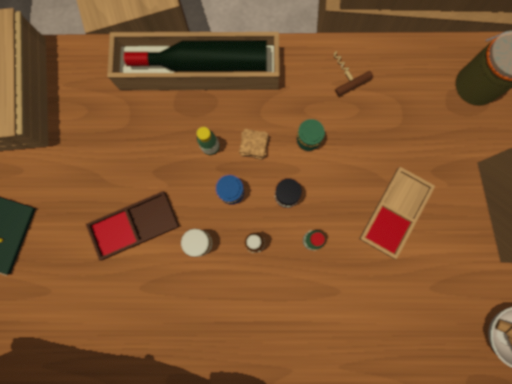

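View pics/scene0.png

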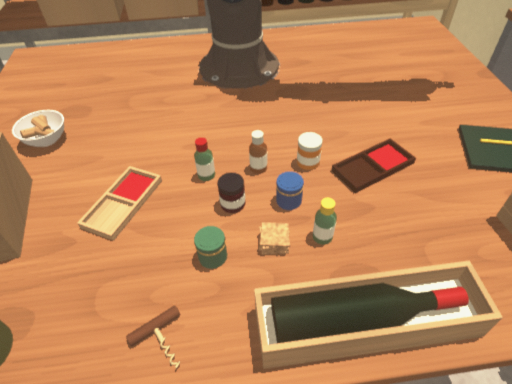

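The pictures show the pale tray at (398,212) and the dark tray at (134,225) in the top view. The items are at: red bottle (316,239), white bottle (254,241), honey (196,242), blue tin (230,189), jam (289,192), green tin (311,134), yellow bottle (207,140) and coasters (254,143).

```bash
cat > h.py <<'E'
from workcell import r
import cv2,numpy as np
from scipy.spatial.transform import Rotation as R
def cloud(n,d):
    c=r.get_calibration(n);K=c["K"];T=c["extrinsics"]
    v,u=np.indices(d.shape)
    P=np.stack([(u-K[0,2])/K[0,0]*d,-(v-K[1,2])/K[1,1]*d,-d],-1)
    return P@T[:3,:3].T+T[:3,3]
def proj(n,p):
    c=r.get_calibration(n);K=c["K"];T=c["extrinsics"]
    q=(np.asarray(p)-T[:3,3])@T[:3,:3]
    return K[0,2]+K[0,0]*q[0]/-q[2],K[1,2]-K[1,1]*q[1]/-q[2]
def circ(xy):
    A=np.c_[2*xy,np.ones(len(xy))];s=np.linalg.lstsq(A,(xy**2).sum(1),rcond=None)[0]
    return s[0],s[1],np.sqrt(s[2]+s[0]**2+s[1]**2)
E
python3 - <<'E'
from h import *
O={"red":(316,239,.1),"white":(254,241,.1),"honey":(196,242,.07),"blue":(230,189,.062),"jam":(289,192,.07),"green":(311,134,.062),"yellow":(207,140,.1),"coast":(254,143,.03)}
f=np.load("top0.npz");X=cloud("top",f["d"])
g=np.load("scene0.npz");Y=cloud("scene",g["d"])
for k,(u,v,h) in O.items():
    w=X[v-22:v+23,u-22:u+23].reshape(-1,3)
    t=w[np.abs(w[:,2]-h)<.012]
    (cx,cy),rad=cv2.minEnclosingCircle(t[:,:2].astype(np.float32))
    m=t.mean(0)
    # combined body points from scene cam
    s=Y.reshape(-1,3); s=s[(np.hypot(s[:,0]-m[0],s[:,1]-m[1])<.045)&(s[:,2]>.012)]
    b=s[(s[:,2]<min(h-.012,.06))]
    t2=s[np.abs(s[:,2]-h)<.006]
    print(k,len(t),"top mean",m.round(4),"enc",np.round([cx,cy,rad],4),"scene body circ",np.round(circ(b[:,:2]),4),"scene top",t2.mean(0).round(4),"zmax",s[:,2].max().round(3))
def tray(c,name):
    u,v=c
    w=X[v-50:v+50,u-50:u+50].reshape(-1,3)
    t=w[(w[:,2]>.0125)&(w[:,2]<.026)]
    (a,b),(l1,l2),an=cv2.minAreaRect((t[:,:2]*1000).astype(np.float32))
    print(name,len(t),(a,b),l1,l2,an)
tray((398,212),"pale");tray((134,225),"dark")
for n,F,Z in(("top",f,X),("scene",g,Y)):
    p=F["p"].astype(int);m=(p[...,2]>140)&(p[...,1]<60)&(p[...,0]<60)&(Z[...,2]<.03)&(Z[...,2]>-.01)
    k,l,s,c=cv2.connectedComponentsWithStats(m.astype(np.uint8))
    for i in range(1,k):
        if s[i,4]>200: print(n,"felt",c[i],s[i,4],Z[l==i].mean(0).round(4))
    z=Z[300:340,300:340] if n=="top" else Z[120:130,30:130]; print(n,"table z",z[...,2].mean().round(4))
E
```

```text
red 147 top mean [ 0.4698 -0.1212  0.1004] enc [ 0.47   -0.1215  0.0126] scene body circ [ 0.4694 -0.1214  0.0194] scene top [ 0.4717 -0.1213  0.1006] zmax 0.104
white 139 top mean [ 0.4649 -0.0008  0.1006] enc [ 0.465  -0.0006  0.0125] scene body circ [ 4.643e-01 -4.000e-04  1.930e-02] scene top [ 0.4667 -0.0005  0.1006] zmax 0.103
honey 594 top mean [0.4643 0.1159 0.0694] enc [0.4646 0.1167 0.0271] scene body circ [0.4638 0.1171 0.0259] scene top [0.4671 0.1163 0.0701] zmax 0.073
blue 584 top mean [0.5741 0.0503 0.061 ] enc [0.5745 0.0509 0.0279] scene body circ [0.5738 0.0512 0.0271] scene top [0.577  0.0506 0.0616] zmax 0.065
jam 567 top mean [ 0.5663 -0.0688  0.0696] enc [ 0.5669 -0.0691  0.027 ] scene body circ [ 0.5663 -0.0688  0.0262] scene top [ 0.5694 -0.0688  0.0701] zmax 0.073
green 561 top mean [ 0.6916 -0.1174  0.0609] enc [ 0.6929 -0.1179  0.0278] scene body circ [ 0.6921 -0.1179  0.0272] scene top [ 0.6948 -0.1178  0.0616] zmax 0.065
yellow 147 top mean [0.6764 0.0987 0.0996] enc [0.6775 0.0991 0.0129] scene body circ [0.6769 0.0996 0.0198] scene top [0.6788 0.0987 0.1006] zmax 0.104
coast 636 top mean [0.6776 0.0031 0.029 ] enc [0.6779 0.0031 0.0362] scene body circ [0.6759 0.0031 0.032 ] scene top [0.6805 0.0025 0.0297] zmax 0.033
pale 908 (529.7947387695312, -303.528564453125) 85.09715270996094 179.04942321777344 59.92028045654297
dark 905 (502.5345458984375, 261.34478759765625) 84.81608581542969 179.24034118652344 23.718496322631836
top felt [387.96       229.53777778] 1125 [ 0.493  -0.2835  0.0062]
top felt [114.07851986 233.183213  ] 1108 [0.4857 0.3021 0.0063]
top table z 0.0038
scene table z 0.0167
```

```bash
cat >> h.py <<'E'
def go(x,y,z,yaw=None):
    o=r.get_obs();w,a,b,c=o["tcp_rot"];M=R.from_quat([a,b,c,w]).as_matrix()
    p=o["ee_pos"];print("t",round(o["clock"],2),"p",p.round(4),"jaw yaw",np.degrees(np.arctan2(M[1,1],M[0,1])).round(1),"xax",M[:,0].round(3),"w",round(o["gripper_width"],4),"F",o["ft_force"].round(1),"q7",o["q"][6].round(2))
    if yaw is not None:
        best=None
        for k in(0,180):
            t=np.radians(yaw+k);Y=np.array([np.cos(t),np.sin(t),0]);X=np.array([0,0,-1.]);D=np.c_[X,Y,np.cross(X,Y)]
            v=R.from_matrix(M.T@D).as_rotvec()
            if best is None or np.linalg.norm(v)<np.linalg.norm(best[0]): best=(v,D)
        print("rotvec",best[0].round(3)); D=best[1]
        print("shift AFTER turn",(D.T@(np.array([x,y,z])-p)).round(4))
    else: print("shift",(M.T@(np.array([x,y,z])-p)).round(4))
E
python3 -c "
from h import *
go(.470,-.1213,.16,60)"
```

```text
t 0.1 p [0.1623 0.6031 0.2306] jaw yaw 74.9 xax [-0.    -0.001 -1.   ] w 0.0852 F [-0.2  0.5  0.2] q7 -0.08
rotvec [0.261 0.    0.001]
shift AFTER turn [ 0.0706 -0.4735  0.6287]
```

```bash
python3 -m inch '[[[0.13,0,0],[0,0,0],0.0854],[[0.13,0,0],[0,0,0],0.0854],[[0,0,0],[0,-0.036,0.048],0.0854],[[0,0,0],[0,-0.036,0.048],0.0854],[[0,0,0],[0,-0.036,0.048],0.0854],[[0,0,0],[0,-0.036,0.048],0.0854],[[0,0,0],[0,-0.036,0.048],0.0854],[[0,0,0],[0,-0.036,0.048],0.0854]]'
python3 -c "
from h import *
go(.470,-.1213,.16,60)"
```

```text
clock: 1.1
ee_pos: [0.3024, 0.2635, 0.2279]
tcp_rot: [0.683, 0.182, 0.683, -0.185]
ft_force: [1.4, -0.3, -0.2]
gripper_width: 0.0854
t 1.1 p [0.3024 0.2635 0.2279] jaw yaw 59.9 xax [-0.002 -0.005 -1.   ] w 0.0854 F [ 1.4 -0.3 -0.2] q7 0.22
rotvec [-0.001  0.001  0.005]
shift AFTER turn [ 0.0679 -0.2495  0.3376]
```

Tracking is good.

```bash
python3 -m inch '[[[0,0,0],[0,-0.036,0.048],0.0854],[[0,0,0],[0,-0.036,0.048],0.0854],[[0,0,0],[0,-0.036,0.048],0.0854],[[0,0,0],[0,-0.036,0.048],0.0854],[[0,0,0],[0,-0.036,0.048],0.0854],[[0,0,0],[0,-0.036,0.048],0.0854],[[0,0,0],[0,-0.03,0.045],0.0854],[[0,0,0],[0.03,0,0],0.0854]]'
python3 -c "
from h import *
go(.470,-.1213,.12,60)"
```

```text
clock: 2.1
ee_pos: [0.4723, -0.1343, 0.2009]
tcp_rot: [0.685, 0.183, 0.68, -0.186]
ft_force: [0.5, 1.2, -0.3]
gripper_width: 0.0852
t 2.1 p [ 0.4723 -0.1343  0.2009] jaw yaw 59.7 xax [ 0.006 -0.005 -1.   ] w 0.0852 F [ 0.5  1.2 -0.3] q7 1.45
rotvec [-0.005  0.007  0.002]
shift AFTER turn [ 0.0809  0.0101 -0.0085]
```

```bash
python3 -m inch '[[[-0.005,0.007,0.002],[0.02,0.010,-0.0085],0.0854],[[0,0,0],[0.03,0,0],0.0854],[[0,0,0],[0.03,0,0],0.0854],[[0,0,0],[0,0,0],0.0854]]'
python3 -c "
from h import *
go(.470,-.1213,.031,60)"
```

```text
clock: 2.6
ee_pos: [0.468, -0.1221, 0.1164]
tcp_rot: [0.681, 0.183, 0.684, -0.184]
ft_force: [0.0, -0.5, 0.8]
gripper_width: 0.0851
t 2.6 p [ 0.468  -0.1221  0.1164] jaw yaw 59.9 xax [-0.005 -0.    -1.   ] w 0.0851 F [ 0.  -0.5  0.8] q7 1.53
rotvec [-0.003 -0.004  0.002]
shift AFTER turn [0.0854 0.0017 0.0013]
```

```bash
python3 -m inch '[[[-0.003,-0.004,0.002],[0.025,0.0017,0.0013],0.0854],[[0,0,0],[0.025,0,0],0.0854],[[0,0,0],[0.02,0,0],0.0854],[[0,0,0],[0.013,0,0],0.0854],[[0,0,0],[0,0,0],0.0854]]'
python3 -c "
from h import *
go(.470,-.1213,.033,60)"
```

```text
clock: 3.22
ee_pos: [0.4742, -0.1217, 0.0362]
tcp_rot: [0.685, 0.183, 0.681, -0.182]
ft_force: [0.6, -0.0, 0.7]
gripper_width: 0.0855
t 3.23 p [ 0.4742 -0.1217  0.0362] jaw yaw 60.1 xax [ 0.007 -0.    -1.   ] w 0.0855 F [ 0.6 -0.   0.7] q7 1.65
rotvec [ 0.001  0.006 -0.003]
shift AFTER turn [ 0.0032 -0.0018 -0.0038]
```

```bash
python3 -m inch '[[[0.001,0.006,-0.003],[0.004,-0.0018,-0.0038],0.0854],[[0,0,0],[0,0,0],0.0854]]'
python3 -c "
from h import *
for i in range(4): go(.470,-.1213,.033,60)"
```

```text
clock: 3.48
ee_pos: [0.4706, -0.1214, 0.0333]
tcp_rot: [0.684, 0.183, 0.683, -0.183]
ft_force: [-0.1, -0.8, -0.4]
gripper_width: 0.0856
t 3.48 p [ 0.4706 -0.1214  0.0333] jaw yaw 60.0 xax [ 0.002  0.    -1.   ] w 0.0856 F [-0.1 -0.8 -0.4] q7 1.65
rotvec [ 0.     0.001 -0.001]
shift AFTER turn [ 0.0003 -0.0002 -0.0006]
t 3.48 p [ 0.4706 -0.1214  0.0333] jaw yaw 60.0 xax [ 0.002  0.    -1.   ] w 0.0856 F [-0.1 -0.8 -0.4] q7 1.65
rotvec [ 0.     0.001 -0.001]
shift AFTER turn [ 0.0003 -0.0002 -0.0006]
t 3.48 p [ 0.4706 -0.1214  0.0333] jaw yaw 60.0 xax [ 0.002  0.    -1.   ] w 0.0856 F [-0.1 -0.8 -0.4] q7 1.65
rotvec [ 0.     0.001 -0.001]
shift AFTER turn [ 0.0003 -0.0002 -0.0006]
t 3.48 p [ 0.4706 -0.1214  0.0333] jaw yaw 60.0 xax [ 0.002  0.    -1.   ] w 0.0856 F [-0.1 -0.8 -0.4] q7 1.65
rotvec [ 0.     0.001 -0.001]
shift AFTER turn [ 0.0003 -0.0002 -0.0006]
```

```bash
python3 -m inch '[[[0,0,0],[0,0,0],0.06],[[0,0,0],[0,0,0],0.05],[[0,0,0],[0,0,0],0.044],[[0,0,0],[0,0,0],0.036],[[0,0,0],[0,0,0],0.03],[[0,0,0],[0,0,0],0.03],[[0,0,0],[0,0,0],0.03]]' 30
python3 -c "
from h import *
go(.470,-.1213,.033,60)"
```

```text
clock: 4.35
ee_pos: [0.4713, -0.1215, 0.0344]
tcp_rot: [0.684, 0.183, 0.682, -0.182]
ft_force: [-1.0, -0.0, 1.2]
gripper_width: 0.0388
t 4.35 p [ 0.4713 -0.1215  0.0344] jaw yaw 60.0 xax [ 0.003  0.    -1.   ] w 0.0388 F [-1.  -0.   1.2] q7 1.65
rotvec [ 0.     0.003 -0.002]
shift AFTER turn [ 0.0014 -0.0005 -0.0012]
```

```bash
python3 -m inch '[[[0,0,0],[-0.01,0,0],0.03],[[0,0,0],[-0.02,0,0],0.03],[[0,0,0],[-0.025,0,0],0.03],[[0,0,0],[-0.025,0,0],0.03],[[0,0,0],[-0.02,0,0],0.03],[[0,0,0],[0,0,0],0.03]]' 40
python3 - <<'E'
from h import *
go(.4928,-.2825,.12,60)
p,d=r.snapshot("scene"); cv2.imwrite("pics/s1.png",p)
E
```

```text
clock: 5.1
ee_pos: [0.4701, -0.1218, 0.1393]
tcp_rot: [0.684, 0.184, 0.682, -0.183]
ft_force: [0.6, -0.7, -1.1]
gripper_width: 0.0389
t 5.1 p [ 0.4701 -0.1218  0.1393] jaw yaw 60.0 xax [ 0.002  0.    -1.   ] w 0.0389 F [ 0.6 -0.7 -1.1] q7 1.51
rotvec [-0.001  0.002 -0.001]
shift AFTER turn [ 0.0193 -0.1278  0.1   ]
```

View pics/s1.png

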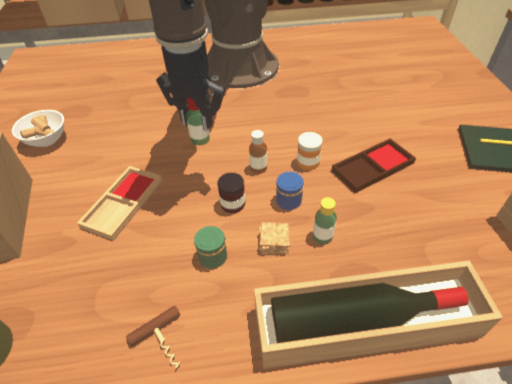

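The red bottle is held upright at about (198,120). Next I carry it to the pale felt cell.

```bash
python3 -m inch '[[[0,0,0],[0,-0.02,0.016],0.03],[[0,0,0],[0,-0.03,0.0235],0.03],[[0,0,0],[0,-0.03,0.0235],0.03],[[0,0,0],[0,-0.026,0.02],0.03],[[0,0,0],[0,-0.015,0.012],0.03],[[0,0,0],[0,-0.005,0.004],0.03],[[0,0,0],[0,0,0],0.03]]'
python3 -c "
from h import *
go(.4928,-.2825,.06,60)"
```

```text
clock: 6.02
ee_pos: [0.4895, -0.2815, 0.1313]
tcp_rot: [0.68, 0.183, 0.687, -0.181]
ft_force: [0.0, 0.2, -0.8]
gripper_width: 0.039
t 6.03 p [ 0.4895 -0.2815  0.1313] jaw yaw 60.1 xax [-0.009  0.005 -1.   ] w 0.039 F [ 0.   0.2 -0.8] q7 1.83
rotvec [ 0.002 -0.011  0.001]
shift AFTER turn [0.0713 0.0008 0.0034]
```

```bash
python3 -m inch '[[[0.002,-0.011,0.001],[0.01,0.0008,0.0034],0.03],[[0,0,0],[0.025,0,0],0.03],[[0,0,0],[0.02,0,0],0.03],[[0,0,0],[0.014,0,0],0.03],[[0,0,0],[0,0,0],0.03]]'
python3 -c "
from h import *
go(.4928,-.2825,.041,60)"
```

```text
clock: 6.65
ee_pos: [0.4937, -0.2767, 0.0578]
tcp_rot: [0.684, 0.182, 0.683, -0.18]
ft_force: [-0.4, -1.6, -1.6]
gripper_width: 0.0386
t 6.65 p [ 0.4937 -0.2767  0.0578] jaw yaw 60.3 xax [ 0.001  0.002 -1.   ] w 0.0386 F [-0.4 -1.6 -1.6] q7 1.9
rotvec [ 0.006 -0.    -0.003]
shift AFTER turn [ 0.0168 -0.0055  0.0021]
```

```bash
python3 -m inch '[[[0.006,0,-0.003],[0,-0.0055,0.0021],0.03],[[0,0,0],[0.006,0,0],0.03],[[0,0,0],[0.004,0,0],0.03],[[0,0,0],[0,0,0],0.03]]'
python3 -c "
from h import *
go(.4928,-.2825,.041,60)"
```

```text
clock: 7.15
ee_pos: [0.4938, -0.2834, 0.0487]
tcp_rot: [0.684, 0.183, 0.682, -0.183]
ft_force: [0.0, -0.1, -0.3]
gripper_width: 0.0389
t 7.15 p [ 0.4938 -0.2834  0.0487] jaw yaw 60.0 xax [ 0.002 -0.002 -1.   ] w 0.0389 F [ 0.  -0.1 -0.3] q7 1.91
rotvec [-0.     0.003  0.   ]
shift AFTER turn [ 0.0077  0.0003 -0.0013]
```

```bash
python3 -m inch '[[[0,0.003,0],[0.003,0,-0.001],0.03],[[0,0,0],[0.002,0,0],0.03],[[0,0,0],[0.001,0,0],0.03],[[0,0,0],[0,0,0],0.03]]'
python3 -c "
from h import *
go(.4928,-.2825,.041,60)"
```

```text
clock: 7.65
ee_pos: [0.4931, -0.2829, 0.0425]
tcp_rot: [0.683, 0.183, 0.683, -0.183]
ft_force: [0.3, 0.2, -1.0]
gripper_width: 0.0388
t 7.65 p [ 0.4931 -0.2829  0.0425] jaw yaw 60.0 xax [-0.  0. -1.] w 0.0388 F [ 0.3  0.2 -1. ] q7 1.91
rotvec [-0. -0.  0.]
shift AFTER turn [ 0.0015  0.0002 -0.0004]
```

```bash
python3 -m inch '[[[0,0,0],[0.0015,0,0],0.03],[[0,0,0],[0.001,0,0],0.03],[[0,0,0],[0,0,0],0.03]]'
python3 -c "
from h import *
go(.4928,-.2825,.041,60)"
```

```text
clock: 8.02
ee_pos: [0.4932, -0.283, 0.0406]
tcp_rot: [0.683, 0.183, 0.683, -0.183]
ft_force: [-0.3, -0.1, -0.9]
gripper_width: 0.0389
t 8.03 p [ 0.4932 -0.283   0.0406] jaw yaw 60.0 xax [ 0.001  0.    -1.   ] w 0.0389 F [-0.3 -0.1 -0.9] q7 1.92
rotvec [-0.     0.    -0.001]
shift AFTER turn [-0.0004  0.0002 -0.0006]
```

```bash
python3 -m inch '[[[0,0,0],[0.001,0,0],0.03],[[0,0,0],[0,0,0],0.03]]'; python3 -m inch '[[[0,0,0],[0.001,0,0],0.03],[[0,0,0],[0,0,0],0.03]]'
```

```text
clock: 8.28
ee_pos: [0.4934, -0.2832, 0.0406]
tcp_rot: [0.683, 0.184, 0.682, -0.183]
ft_force: [-0.1, 0.4, -0.6]
gripper_width: 0.0385
clock: 8.52
ee_pos: [0.4936, -0.2833, 0.0405]
tcp_rot: [0.684, 0.184, 0.682, -0.183]
ft_force: [0.4, -0.7, -0.5]
gripper_width: 0.0383
```

```bash
python3 -m inch '[[[0,0,0],[0.002,0,0],0.03],[[0,0,0],[0.0015,0,0],0.03]]'
```

```text
clock: 8.78
ee_pos: [0.4939, -0.2835, 0.0404]
tcp_rot: [0.684, 0.185, 0.682, -0.182]
ft_force: [-7.4, 5.3, 25.0]
gripper_width: 0.0388
```

Contact is confirmed at z=0.0404. I back off the pressure, then release.

```bash
python3 -m inch '[[[0,0,0],[-0.0005,0,0],0.03],[[0,0,0],[0,0,0],0.03]]'; python3 -m inch '[[[0,0,0],[0,0,0],0.045],[[0,0,0],[0,0,0],0.055],[[0,0,0],[0,0,0],0.065],[[0,0,0],[0,0,0],0.065]]'
```

```text
clock: 9.02
ee_pos: [0.494, -0.2836, 0.041]
tcp_rot: [0.684, 0.185, 0.681, -0.182]
ft_force: [0.2, 0.6, -1.2]
gripper_width: 0.0385
clock: 9.52
ee_pos: [0.494, -0.2835, 0.0403]
tcp_rot: [0.684, 0.184, 0.682, -0.182]
ft_force: [0.2, 0.8, 0.7]
gripper_width: 0.0647
```

```bash
python3 -c "
from h import *
go(.4928,-.2825,.16,60)"
```

```text
t 9.53 p [ 0.494  -0.2835  0.0403] jaw yaw 59.9 xax [ 0.004  0.002 -1.   ] w 0.0647 F [0.2 0.8 0.7] q7 1.92
rotvec [-0.001  0.003 -0.004]
shift AFTER turn [-0.1197  0.0003 -0.0016]
```

```bash
python3 -m inch '[[[0,0,0],[-0.01,0,0],0.07],[[0,0,0],[-0.025,0,0],0.075],[[0,0,0],[-0.04,0,0],0.0854],[[0,0,0],[-0.04,0,0],0.0854],[[0,0,0],[-0.03,0,0],0.0854],[[0,0,0],[0,0,0],0.0854]]'
python3 - <<'E'
from h import *
go(.4643,.1165,.16,60)
p,d=r.snapshot("scene"); cv2.imwrite("pics/s2.png",p)
E
```

```text
clock: 10.28
ee_pos: [0.493, -0.2845, 0.1928]
tcp_rot: [0.684, 0.185, 0.681, -0.183]
ft_force: [0.4, -0.8, -0.1]
gripper_width: 0.0855
t 10.28 p [ 0.493  -0.2845  0.1928] jaw yaw 59.9 xax [ 0.005  0.001 -1.   ] w 0.0855 F [ 0.4 -0.8 -0.1] q7 1.79
rotvec [-0.002  0.004 -0.004]
shift AFTER turn [ 0.0328  0.333  -0.2253]
```

View pics/s2.png

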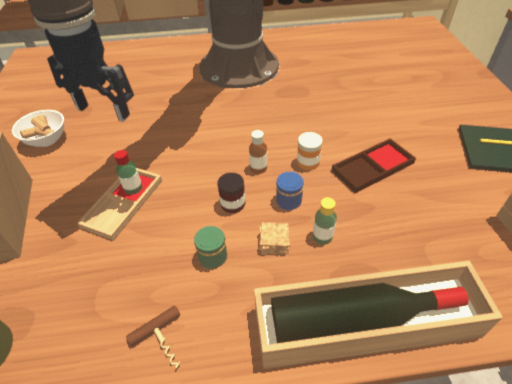

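The red bottle stands upright in the pale tray's felt cell, at about (129,172). Now the honey.

```bash
python3 -m inch '[[[0,0,0],[0,0.04,-0.027],0.0854],[[0,0,0],[0,0.049,-0.033],0.0854],[[0,0,0],[0,0.049,-0.033],0.0854],[[0,0,0],[0,0.049,-0.033],0.0854],[[0,0,0],[0,0.049,-0.033],0.0854],[[0,0,0],[0,0.049,-0.033],0.0854],[[0,0,0],[0,0.04,-0.027],0.0854],[[0,0,0],[0,0,0],0.0854]]'
python3 -c "
from h import *
go(.4643,.1165,.12,60)"
```

```text
clock: 11.32
ee_pos: [0.4608, 0.1186, 0.1856]
tcp_rot: [0.681, 0.183, 0.685, -0.185]
ft_force: [-0.9, -1.1, -0.7]
gripper_width: 0.0855
t 11.32 p [0.4608 0.1186 0.1856] jaw yaw 59.8 xax [-0.006 -0.001 -1.   ] w 0.0855 F [-0.9 -1.1 -0.7] q7 0.89
rotvec [-0.003 -0.004  0.004]
shift AFTER turn [ 0.0656 -0.      0.0041]
```

```bash
python3 -m inch '[[[-0.003,-0.004,0.004],[0.02,0,0.0041],0.0854],[[0,0,0],[0.035,0,0],0.0854],[[0,0,0],[0.03,0,0],0.0854],[[0,0,0],[0,0,0],0.0854]]'
python3 -c "
from h import *
go(.4643,.1165,.020,60)"
```

```text
clock: 11.82
ee_pos: [0.4626, 0.1131, 0.0967]
tcp_rot: [0.682, 0.182, 0.684, -0.185]
ft_force: [-0.0, -0.4, 0.9]
gripper_width: 0.0852
t 11.82 p [0.4626 0.1131 0.0967] jaw yaw 59.9 xax [-0.003 -0.003 -1.   ] w 0.0852 F [-0.  -0.4  0.9] q7 1.01
rotvec [-0.002 -0.002  0.004]
shift AFTER turn [ 0.0767  0.0038 -0.0002]
```

```bash
python3 -m inch '[[[-0.002,-0.002,0.004],[0.015,0.004,0],0.0854],[[0,0,0],[0.02,0,0],0.0854],[[0,0,0],[0.02,0,0],0.0854],[[0,0,0],[0.015,0,0],0.0854],[[0,0,0],[0.006,0,0],0.0854],[[0,0,0],[0,0,0],0.0854]]'
python3 -c "
from h import *
go(.4643,.1165,.020,60)"
```

```text
clock: 12.58
ee_pos: [0.4677, 0.1139, 0.0229]
tcp_rot: [0.684, 0.185, 0.681, -0.184]
ft_force: [0.0, -1.0, -0.1]
gripper_width: 0.0853
t 12.57 p [0.4677 0.1139 0.0229] jaw yaw 59.8 xax [ 0.005  0.001 -1.   ] w 0.0853 F [ 0.  -1.  -0.1] q7 1.11
rotvec [-0.004  0.004 -0.003]
shift AFTER turn [ 0.0029  0.0006 -0.0043]
```

```bash
python3 -m inch '[[[-0.004,0.004,-0.003],[0.003,0.0006,-0.0043],0.0854],[[0,0,0],[0,0,0],0.0854]]'
python3 -m inch '[[[0,0,0],[0,0,0],0.07],[[0,0,0],[0,0,0],0.062],[[0,0,0],[0,0,0],0.056],[[0,0,0],[0,0,0],0.05],[[0,0,0],[0,0,0],0.04],[[0,0,0],[0,0,0],0.04],[[0,0,0],[0,0,0],0.04]]' 40
python3 -c "
from h import *
go(.4643,.1165,.020,60)"
```

```text
clock: 12.82
ee_pos: [0.4646, 0.117, 0.0206]
tcp_rot: [0.683, 0.183, 0.683, -0.183]
ft_force: [0.1, -0.5, -0.8]
gripper_width: 0.0853
clock: 13.7
ee_pos: [0.465, 0.1173, 0.0214]
tcp_rot: [0.683, 0.183, 0.683, -0.182]
ft_force: [-0.4, -0.5, 2.4]
gripper_width: 0.0532
t 13.7 p [0.465  0.1173 0.0214] jaw yaw 60.0 xax [ 0.001  0.001 -1.   ] w 0.0532 F [-0.4 -0.5  2.4] q7 1.11
rotvec [ 0.001  0.    -0.002]
shift AFTER turn [ 0.0014 -0.001  -0.0002]
```

```bash
python3 -m inch '[[[0,0,0],[-0.01,0,0],0.04],[[0,0,0],[-0.02,0,0],0.04],[[0,0,0],[-0.035,0,0],0.04],[[0,0,0],[-0.04,0,0],0.04],[[0,0,0],[-0.04,0,0],0.04],[[0,0,0],[-0.02,0,0],0.04],[[0,0,0],[0,0,0],0.04]]' 50
python3 - <<'E'
from h import *
go(.567,-.325,.17,60)
p,d=r.snapshot("scene"); cv2.imwrite("pics/s3.png",p)
E
```

```text
clock: 14.58
ee_pos: [0.4631, 0.1158, 0.193]
tcp_rot: [0.682, 0.183, 0.683, -0.184]
ft_force: [0.3, -0.3, -2.3]
gripper_width: 0.0529
t 14.57 p [0.4631 0.1158 0.193 ] jaw yaw 59.9 xax [-0.002 -0.    -1.   ] w 0.0529 F [ 0.3 -0.3 -2.3] q7 0.9
rotvec [-0.001 -0.001  0.001]
shift AFTER turn [ 0.023  -0.3297  0.3104]
```

View pics/s3.png

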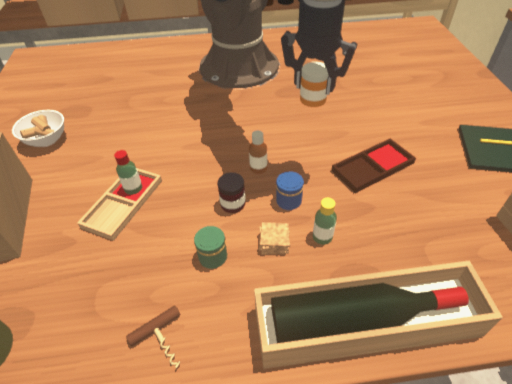

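The honey is held level at (313,83). Now I carry it over to the pale tray.

```bash
python3 -m inch '[[[0,0,0],[0,-0.02,0.019],0.04],[[0,0,0],[0,-0.035,0.033],0.04],[[0,0,0],[0,-0.042,0.04],0.04],[[0,0,0],[0,-0.042,0.04],0.04],[[0,0,0],[0,-0.042,0.04],0.04],[[0,0,0],[0,-0.042,0.04],0.04],[[0,0,0],[0,-0.042,0.04],0.04],[[0,0,0],[0,-0.035,0.033],0.04]]'
python3 -m inch '[[[0,0,0],[0,-0.018,0.016],0.04],[[0,0,0],[0,-0.006,0.006],0.04],[[0,0,0],[0,0,0],0.04]]'
python3 -c "
from h import *
go(.567,-.325,.1,60)"
```

```text
clock: 15.62
ee_pos: [0.5576, -0.2917, 0.1791]
tcp_rot: [0.677, 0.178, 0.691, -0.181]
ft_force: [0.8, 0.3, -1.5]
gripper_width: 0.0531
clock: 16.0
ee_pos: [0.5619, -0.3279, 0.1736]
tcp_rot: [0.674, 0.18, 0.693, -0.183]
ft_force: [0.6, 0.4, -1.8]
gripper_width: 0.0532
t 16.0 p [ 0.5619 -0.3279  0.1736] jaw yaw 60.2 xax [-0.028  0.002 -1.   ] w 0.0532 F [ 0.6  0.4 -1.8] q7 1.82
rotvec [ 0.004 -0.025  0.012]
shift AFTER turn [0.0736 0.0051 0.0029]
```

```bash
python3 -m inch '[[[0.004,-0.025,0.012],[0,0.005,0.003],0.04],[[0,0,0],[0.02,0,0],0.04],[[0,0,0],[0.03,0,0],0.04],[[0,0,0],[0.025,0,0],0.04],[[0,0,0],[0.015,0,0],0.04],[[0,0,0],[0,0,0],0.04]]'
python3 -c "
from h import *
go(.567,-.325,.0277,60)"
```

```text
clock: 16.75
ee_pos: [0.5708, -0.3141, 0.0818]
tcp_rot: [0.686, 0.182, 0.681, -0.177]
ft_force: [-0.2, -1.0, -2.3]
gripper_width: 0.0535
t 16.75 p [ 0.5708 -0.3141  0.0818] jaw yaw 60.5 xax [ 0.009  0.005 -1.   ] w 0.0535 F [-0.2 -1.  -2.3] q7 1.88
rotvec [ 0.009  0.005 -0.008]
shift AFTER turn [ 0.0541 -0.0113  0.0021]
```

```bash
python3 -m inch '[[[0.009,0.005,-0.008],[0,-0.011,0.002],0.04],[[0,0,0],[0.012,0,0],0.04],[[0,0,0],[0.015,0,0],0.04],[[0,0,0],[0.006,0,0],0.04],[[0,0,0],[0,0,0],0.04]]'
python3 -c "
from h import *
go(.567,-.325,.0277,60)"
```

```text
clock: 17.38
ee_pos: [0.5682, -0.3261, 0.0486]
tcp_rot: [0.684, 0.183, 0.682, -0.183]
ft_force: [-0.6, 0.1, -1.2]
gripper_width: 0.0535
t 17.38 p [ 0.5682 -0.3261  0.0486] jaw yaw 60.0 xax [ 0.003 -0.001 -1.   ] w 0.0535 F [-0.6  0.1 -1.2] q7 1.9
rotvec [-0.     0.003 -0.   ]
shift AFTER turn [ 0.0209  0.0004 -0.0015]
```

```bash
python3 -m inch '[[[0,0.003,0],[0.004,0,-0.0015],0.04],[[0,0,0],[0.006,0,0],0.04],[[0,0,0],[0.005,0,0],0.04],[[0,0,0],[0.002,0,0],0.04],[[0,0,0],[0,0,0],0.04]]'
python3 -c "
from h import *
go(.567,-.325,.0277,60)"
```

```text
clock: 18.0
ee_pos: [0.5672, -0.3254, 0.0308]
tcp_rot: [0.683, 0.183, 0.683, -0.183]
ft_force: [0.2, 0.9, -2.8]
gripper_width: 0.0533
t 18.0 p [ 0.5672 -0.3254  0.0308] jaw yaw 60.0 xax [ 0.001 -0.    -1.   ] w 0.0533 F [ 0.2  0.9 -2.8] q7 1.91
rotvec [-0.     0.001 -0.   ]
shift AFTER turn [ 0.0031  0.0002 -0.0003]
```

```bash
python3 -m inch '[[[0,0,0],[0.002,0,0],0.04],[[0,0,0],[0.0005,0,0],0.04]]';python3 -m inch '[[[0,0,0],[0.001,0,0],0.04],[[0,0,0],[0.0005,0,0],0.04]]';python3 -m inch '[[[0,0,0],[0.001,0,0],0.04],[[0,0,0],[0,0,0],0.04]]'
```

```text
clock: 18.25
ee_pos: [0.5673, -0.3255, 0.0284]
tcp_rot: [0.683, 0.183, 0.683, -0.183]
ft_force: [0.6, 0.5, -1.4]
gripper_width: 0.0532
clock: 18.5
ee_pos: [0.5674, -0.3256, 0.0275]
tcp_rot: [0.684, 0.183, 0.682, -0.183]
ft_force: [-3.2, 1.8, 8.0]
gripper_width: 0.0528
clock: 18.75
ee_pos: [0.5675, -0.3257, 0.0277]
tcp_rot: [0.684, 0.183, 0.682, -0.183]
ft_force: [0.6, 1.0, -2.0]
gripper_width: 0.0531
```

```bash
python3 -m inch '[[[0,0,0],[0.0005,0,0],0.055],[[0,0,0],[0,0,0],0.062],[[0,0,0],[0,0,0],0.07],[[0,0,0],[0,0,0],0.075],[[0,0,0],[-0.01,0,0],0.08],[[0,0,0],[-0.03,0,0],0.0854],[[0,0,0],[-0.05,0,0],0.0854],[[0,0,0],[-0.05,0,0],0.0854]]'
python3 -m inch '[[[0,0,0],[-0.02,0,0],0.0854],[[0,0,0],[0,0,0],0.0854]]'
python3 - <<'E'
from h import *
go(.4647,-.0006,.16,24)
p,d=r.snapshot("scene"); cv2.imwrite("pics/s4.png",p)
E
```

```text
clock: 19.75
ee_pos: [0.5656, -0.3247, 0.1688]
tcp_rot: [0.682, 0.184, 0.684, -0.183]
ft_force: [0.5, 0.5, -0.6]
gripper_width: 0.0856
clock: 20.0
ee_pos: [0.5672, -0.3265, 0.1952]
tcp_rot: [0.684, 0.183, 0.681, -0.184]
ft_force: [-0.2, 0.2, -0.8]
gripper_width: 0.0854
t 20.0 p [ 0.5672 -0.3265  0.1952] jaw yaw 59.9 xax [ 0.004 -0.002 -1.   ] w 0.0854 F [-0.2  0.2 -0.8] q7 1.82
rotvec [ 0.627  0.004 -0.002]
shift AFTER turn [ 0.0352  0.0389 -0.3394]
```

View pics/s4.png

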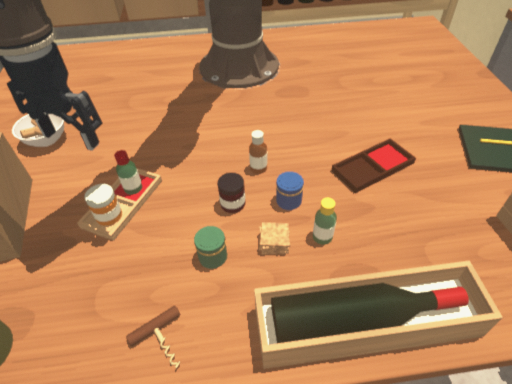

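The honey (103,203) and red bottle (128,172) both stand in the pale tray. Now the white bottle.

```bash
python3 -m inch '[[[0.157,0,0],[0,0,0],0.0854],[[0.157,0,0],[0,0,0],0.0854],[[0.157,0,0],[0,0,0],0.0854],[[0.155,0,0],[0,0,0],0.0854],[[0,0,0],[0,0.004,-0.036],0.0854],[[0,0,0],[0,0.006,-0.05],0.0854],[[0,0,0],[0,0.006,-0.05],0.0854],[[0,0,0],[0,0.006,-0.05],0.0854]]'
python3 -m inch '[[[0,0,0],[0,0.006,-0.05],0.0854],[[0,0,0],[0,0.005,-0.045],0.0854],[[0,0,0],[0,0.003,-0.03],0.0854],[[0,0,0],[0,0,0],0.0854]]'
python3 -c "
from h import *
go(.4647,-.0006,.14,24)"
```

```text
clock: 21.05
ee_pos: [0.5081, -0.1429, 0.183]
tcp_rot: [0.584, 0.391, 0.591, -0.396]
ft_force: [0.7, 0.3, -0.5]
gripper_width: 0.0855
clock: 21.55
ee_pos: [0.4674, -0.0133, 0.1786]
tcp_rot: [0.582, 0.387, 0.596, -0.396]
ft_force: [-0.3, -0.4, -0.1]
gripper_width: 0.0853
t 21.55 p [ 0.4674 -0.0133  0.1786] jaw yaw 22.8 xax [-0.022  0.    -1.   ] w 0.0853 F [-0.3 -0.4 -0.1] q7 0.71
rotvec [-0.021 -0.009  0.02 ]
shift AFTER turn [ 0.0386  0.0027 -0.0127]
```

```bash
python3 -m inch '[[[-0.021,-0.009,0.02],[0.01,0.0027,-0.0127],0.0854],[[0,0,0],[0.025,0,0],0.0854],[[0,0,0],[0.025,0,0],0.0854],[[0,0,0],[0,0,0],0.0854]]'
python3 -c "
from h import *
go(.4647,-.0006,.0335,24)"
```

```text
clock: 22.05
ee_pos: [0.4638, -0.0033, 0.1153]
tcp_rot: [0.593, 0.384, 0.593, -0.387]
ft_force: [0.1, -0.4, 0.6]
gripper_width: 0.0856
t 22.05 p [ 0.4638 -0.0033  0.1153] jaw yaw 23.9 xax [-0.002 -0.004 -1.   ] w 0.0856 F [ 0.1 -0.4  0.6] q7 0.81
rotvec [-0.001  0.003  0.003]
shift AFTER turn [ 0.0818  0.0019 -0.0021]
```

```bash
python3 -m inch '[[[-0.001,0.003,0.003],[0.01,0.0019,-0.0021],0.0854],[[0,0,0],[0.025,0,0],0.0854],[[0,0,0],[0.025,0,0],0.0854],[[0,0,0],[0.015,0,0],0.0854],[[0,0,0],[0.005,0,0],0.0854],[[0,0,0],[0,0,0],0.0854]]'
python3 -c "
from h import *
go(.4647,-.0006,.0335,24)"
```

```text
clock: 22.8
ee_pos: [0.468, -0.0022, 0.0347]
tcp_rot: [0.594, 0.387, 0.591, -0.385]
ft_force: [0.4, -0.9, -0.1]
gripper_width: 0.0857
t 22.8 p [ 0.468  -0.0022  0.0347] jaw yaw 23.9 xax [ 0.005  0.001 -1.   ] w 0.0857 F [ 0.4 -0.9 -0.1] q7 0.96
rotvec [-0.002  0.001 -0.005]
shift AFTER turn [ 0.0012 -0.0024 -0.0028]
```

```bash
python3 -m inch '[[[-0.002,0.001,-0.005],[0.001,-0.0024,-0.0028],0.0854],[[0,0,0],[0,0,0],0.07],[[0,0,0],[0,0,0],0.055],[[0,0,0],[0,0,0],0.045],[[0,0,0],[0,0,0],0.036],[[0,0,0],[0,0,0],0.03],[[0,0,0],[0,0,0],0.03],[[0,0,0],[0,0,0],0.03]]' 40
python3 -c "
from h import *
go(.4647,-.0006,.0335,24)"
```

```text
clock: 23.8
ee_pos: [0.4656, -0.0, 0.0354]
tcp_rot: [0.594, 0.386, 0.593, -0.384]
ft_force: [-0.7, 1.1, 2.0]
gripper_width: 0.0389
t 23.8 p [ 0.4656 -0.      0.0354] jaw yaw 24.0 xax [ 0.003  0.001 -1.   ] w 0.0389 F [-0.7  1.1  2. ] q7 0.95
rotvec [ 0.001  0.    -0.003]
shift AFTER turn [ 0.0019 -0.0011  0.0001]
```

```bash
python3 -m inch '[[[0,0,0],[-0.01,0,0],0.03],[[0,0,0],[-0.02,0,0],0.03],[[0,0,0],[-0.03,0,0],0.03],[[0,0,0],[-0.03,0,0],0.03],[[0,0,0],[-0.02,0,0],0.03],[[0,0,0],[0,0,0],0.03]]' 40
python3 -c "
from h import *
go(.4852,.3007,.14,24)"
```

```text
clock: 24.55
ee_pos: [0.4646, -0.0009, 0.1507]
tcp_rot: [0.593, 0.386, 0.593, -0.385]
ft_force: [-0.5, -0.3, -0.9]
gripper_width: 0.0393
t 24.55 p [ 0.4646 -0.0009  0.1507] jaw yaw 23.9 xax [ 0.001  0.    -1.   ] w 0.0393 F [-0.5 -0.3 -0.9] q7 0.75
rotvec [-0.001  0.    -0.001]
shift AFTER turn [ 0.0107  0.1415 -0.2672]
```

```bash
python3 -m inch '[[[0,0,0],[0,0.011,-0.02],0.03],[[0,0,0],[0,0.019,-0.036],0.03],[[0,0,0],[0,0.024,-0.045],0.03],[[0,0,0],[0,0.024,-0.045],0.03],[[0,0,0],[0,0.024,-0.045],0.03],[[0,0,0],[0,0.02,-0.039],0.03],[[0,0,0],[0,0.012,-0.023],0.03],[[0,0,0],[0,0.005,-0.01],0.03]]'
python3 -m inch '[[[0,0,0],[0,0,0],0.03]]'
python3 -c "
from h import *
go(.4852,.3007,.08,24)"
```

```text
clock: 25.55
ee_pos: [0.4836, 0.3017, 0.146]
tcp_rot: [0.591, 0.386, 0.592, -0.389]
ft_force: [0.0, -0.3, -0.7]
gripper_width: 0.0388
clock: 25.68
ee_pos: [0.4836, 0.301, 0.1456]
tcp_rot: [0.591, 0.385, 0.592, -0.389]
ft_force: [0.2, 0.4, -0.3]
gripper_width: 0.0391
t 25.68 p [0.4836 0.301  0.1456] jaw yaw 23.6 xax [-0.003 -0.004 -1.   ] w 0.0391 F [ 0.2  0.4 -0.3] q7 0.25
rotvec [-0.007  0.002  0.005]
shift AFTER turn [0.0656 0.0014 0.001 ]
```

```bash
python3 -m inch '[[[-0.007,0.002,0.005],[0.01,0.0014,0.001],0.03],[[0,0,0],[0.025,0,0],0.03],[[0,0,0],[0.025,0,0],0.03],[[0,0,0],[0.015,0,0],0.03],[[0,0,0],[0,0,0],0.03]]'
python3 -c "
from h import *
go(.4852,.3007,.0414,24)"
```

```text
clock: 26.3
ee_pos: [0.4868, 0.2923, 0.0681]
tcp_rot: [0.592, 0.388, 0.591, -0.388]
ft_force: [0.2, -0.3, -1.2]
gripper_width: 0.0387
t 26.3 p [0.4868 0.2923 0.0681] jaw yaw 23.5 xax [ 0.001 -0.001 -1.   ] w 0.0387 F [ 0.2 -0.3 -1.2] q7 0.35
rotvec [-0.009  0.001 -0.001]
shift AFTER turn [ 0.0267  0.0019 -0.0083]
```

```bash
python3 -m inch '[[[-0.009,0.001,-0.001],[0,0.0019,-0.0083],0.03],[[0,0,0],[0.01,0,0],0.03],[[0,0,0],[0.006,0,0],0.03],[[0,0,0],[0.003,0,-0.001],0.03],[[0,0,0],[0,0,0],0.03]]'
python3 -c "
from h import *
go(.4852,.3007,.0414,24)"
```

```text
clock: 26.92
ee_pos: [0.4859, 0.3028, 0.0496]
tcp_rot: [0.594, 0.386, 0.593, -0.384]
ft_force: [0.3, -0.5, -1.2]
gripper_width: 0.0389
t 26.93 p [0.4859 0.3028 0.0496] jaw yaw 24.0 xax [ 0.002  0.002 -1.   ] w 0.0389 F [ 0.3 -0.5 -1.2] q7 0.36
rotvec [ 0.001 -0.    -0.003]
shift AFTER turn [ 0.0082 -0.0015  0.0016]
```

```bash
python3 -m inch '[[[0.001,0,-0.003],[0.003,-0.0015,0.0016],0.03],[[0,0,0],[0.003,0,0],0.03],[[0,0,0],[0.001,0,0],0.03]]';python3 -m inch '[[[0,0,0],[0.001,0,0],0.03],[[0,0,0],[0,0,0],0.03]]';python3 -m inch '[[[0,0,0],[0.001,0,0],0.03],[[0,0,0],[0,0,0],0.03]]'
```

```text
clock: 27.3
ee_pos: [0.4854, 0.3005, 0.0424]
tcp_rot: [0.593, 0.385, 0.593, -0.385]
ft_force: [0.3, 0.8, -1.5]
gripper_width: 0.039
clock: 27.55
ee_pos: [0.4855, 0.3005, 0.0415]
tcp_rot: [0.593, 0.385, 0.593, -0.385]
ft_force: [-1.4, -0.6, 1.5]
gripper_width: 0.0388
clock: 27.8
ee_pos: [0.4856, 0.3006, 0.0417]
tcp_rot: [0.593, 0.386, 0.593, -0.385]
ft_force: [-0.4, 0.5, -0.7]
gripper_width: 0.0386
```

```bash
python3 -m inch '[[[0,0,0],[0.0005,0,0],0.042],[[0,0,0],[0,0,0],0.05],[[0,0,0],[0,0,0],0.06],[[0,0,0],[0,0,0],0.07],[[0,0,0],[-0.01,0,0],0.08],[[0,0,0],[-0.03,0,0],0.0854],[[0,0,0],[-0.05,0,0],0.0854],[[0,0,0],[-0.05,0,0],0.0854]]'
python3 -m inch '[[[0,0,0],[-0.02,0,0],0.0854],[[0,0,0],[0,0,0],0.0854]]'
python3 - <<'E'
from h import *
go(.5742,.0508,.16,24)
p,d=r.snapshot("scene"); cv2.imwrite("pics/s5.png",p)
E
```

```text
clock: 28.8
ee_pos: [0.484, 0.2992, 0.1832]
tcp_rot: [0.592, 0.384, 0.593, -0.387]
ft_force: [0.7, 0.6, -0.3]
gripper_width: 0.0855
clock: 29.05
ee_pos: [0.4861, 0.2996, 0.2086]
tcp_rot: [0.593, 0.386, 0.593, -0.385]
ft_force: [-0.3, 0.1, 0.1]
gripper_width: 0.0855
t 29.05 p [0.4861 0.2996 0.2086] jaw yaw 23.9 xax [ 0.001  0.002 -1.   ] w 0.0855 F [-0.3  0.1  0.1] q7 0.21
rotvec [-0.002 -0.001 -0.002]
shift AFTER turn [ 0.0486 -0.0207  0.2631]
```

View pics/s5.png

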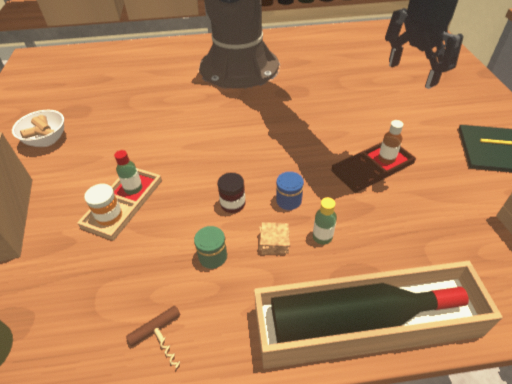

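The white bottle stands in the dark felt cell, at (391,145). Now the blue tin.

```bash
python3 -m inch '[[[0,0,0],[0,-0.003,0.035],0.0854],[[0,0,0],[0,-0.004,0.055],0.0854],[[0,0,0],[0,-0.004,0.055],0.0854],[[0,0,0],[0,-0.004,0.055],0.0854],[[0,0,0],[0,-0.004,0.045],0.0854],[[0,0,0],[0.01,-0.001,0.017],0.0854],[[0,0,0],[0,0,0],0.0854]]'
python3 -c "
from h import *
go(.5742,.0508,.09,24)"
```

```text
clock: 29.98
ee_pos: [0.5713, 0.045, 0.1891]
tcp_rot: [0.591, 0.382, 0.595, -0.388]
ft_force: [0.2, 0.1, -0.2]
gripper_width: 0.0857
t 29.98 p [0.5713 0.045  0.1891] jaw yaw 24.0 xax [-0.011 -0.004 -1.   ] w 0.0857 F [ 0.2  0.1 -0.2] q7 0.69
rotvec [ 0.    -0.001  0.012]
shift AFTER turn [ 0.0991  0.005  -0.0041]
```

```bash
python3 -m inch '[[[0,-0.001,0.012],[0.02,0.005,-0.0041],0.0854],[[0,0,0],[0.04,0,0],0.0854],[[0,0,0],[0.03,0,0],0.0854],[[0,0,0],[0,0,0],0.0854]]'
python3 -c "
from h import *
go(.5742,.0508,.018,24)"
```

```text
clock: 30.48
ee_pos: [0.5722, 0.0562, 0.0952]
tcp_rot: [0.593, 0.383, 0.595, -0.384]
ft_force: [0.0, -0.1, 0.0]
gripper_width: 0.0854
t 30.48 p [0.5722 0.0562 0.0952] jaw yaw 24.3 xax [-0.003  0.001 -1.   ] w 0.0854 F [ 0.  -0.1  0. ] q7 0.77
rotvec [ 0.005 -0.002  0.002]
shift AFTER turn [ 0.0772 -0.0003  0.0057]
```

```bash
python3 -m inch '[[[0.005,-0.002,0.002],[0.005,0,0.0057],0.0854],[[0,0,0],[0.02,0,0],0.0854],[[0,0,0],[0.025,0,0],0.0854],[[0,0,0],[0.018,0,0],0.0854],[[0,0,0],[0.006,0,0],0.0854],[[0,0,0],[0,0,0],0.0854]]'
python3 -c "
from h import *
go(.5742,.0508,.018,24)"
```

```text
clock: 31.22
ee_pos: [0.5768, 0.0522, 0.02]
tcp_rot: [0.594, 0.386, 0.592, -0.384]
ft_force: [0.5, 0.0, 1.0]
gripper_width: 0.0853
t 31.23 p [0.5768 0.0522 0.02  ] jaw yaw 24.1 xax [ 0.004  0.001 -1.   ] w 0.0853 F [0.5 0.  1. ] q7 0.86
rotvec [ 0.001  0.001 -0.004]
shift AFTER turn [ 0.002  -0.0029  0.0002]
```

```bash
python3 -m inch '[[[0.001,0.001,-0.004],[0.002,-0.0029,0.0002],0.0854],[[0,0,0],[0,0,0],0.07],[[0,0,0],[0,0,0],0.062],[[0,0,0],[0,0,0],0.056],[[0,0,0],[0,0,0],0.05],[[0,0,0],[0,0,0],0.044],[[0,0,0],[0,0,0],0.044],[[0,0,0],[0,0,0],0.044]]' 45
python3 -c "
from h import *
go(.5742,.0508,.018,24)"
```

```text
clock: 32.22
ee_pos: [0.5754, 0.0508, 0.0198]
tcp_rot: [0.594, 0.386, 0.592, -0.384]
ft_force: [0.2, -0.1, 1.3]
gripper_width: 0.055
t 32.23 p [0.5754 0.0508 0.0198] jaw yaw 24.0 xax [ 0.003  0.001 -1.   ] w 0.055 F [ 0.2 -0.1  1.3] q7 0.86
rotvec [ 0.     0.    -0.003]
shift AFTER turn [ 0.0018 -0.001  -0.0005]
```

```bash
python3 -m inch '[[[0,0,0],[-0.01,0,0],0.044],[[0,0,0],[-0.02,0,0],0.044],[[0,0,0],[-0.03,0,0],0.044],[[0,0,0],[-0.03,0,0],0.044],[[0,0,0],[-0.02,0,0],0.044],[[0,0,0],[0,0,0],0.044]]' 45
python3 -c "
from h import *
go(.5198,.2219,.12,24)"
```

```text
clock: 32.98
ee_pos: [0.5752, 0.05, 0.1385]
tcp_rot: [0.594, 0.387, 0.592, -0.384]
ft_force: [-0.6, -0.7, -2.6]
gripper_width: 0.0554
t 32.98 p [0.5752 0.05   0.1385] jaw yaw 23.9 xax [ 0.005  0.002 -1.   ] w 0.0554 F [-0.6 -0.7 -2.6] q7 0.74
rotvec [-0.001  0.    -0.005]
shift AFTER turn [ 0.0185  0.0193 -0.1795]
```

```bash
python3 -m inch '[[[-0.001,0,-0.005],[0,0.002,-0.018],0.044],[[0,0,0],[0,0.004,-0.032],0.044],[[0,0,0],[0,0.004,-0.04],0.044],[[0,0,0],[0,0.004,-0.04],0.044],[[0,0,0],[0,0.003,-0.03],0.044],[[0,0,0],[0,0.002,-0.015],0.044],[[0,0,0],[0,0,-0.004],0.044],[[0,0,0],[0,0,0],0.044]]'
python3 -c "
from h import *
go(.5198,.2219,.06,24)"
```

```text
clock: 33.98
ee_pos: [0.5118, 0.2314, 0.1334]
tcp_rot: [0.591, 0.381, 0.596, -0.387]
ft_force: [0.0, -0.3, -0.3]
gripper_width: 0.0553
t 33.98 p [0.5118 0.2314 0.1334] jaw yaw 24.1 xax [-0.009 -0.004 -1.   ] w 0.0553 F [ 0.  -0.3 -0.3] q7 0.41
rotvec [ 0.002 -0.     0.01 ]
shift AFTER turn [0.0734 0.0034 0.0119]
```

```bash
python3 -m inch '[[[0.002,0,0.01],[0,0.0034,0.0119],0.044],[[0,0,0],[0.02,0,0],0.044],[[0,0,0],[0.025,0,0],0.044],[[0,0,0],[0.015,0,0],0.044],[[0,0,0],[0.005,0,0],0.044],[[0,0,0],[0,0,0],0.044]]'
python3 -c "
from h import *
go(.5198,.2219,.026,24)"
```

```text
clock: 34.72
ee_pos: [0.5258, 0.2122, 0.0686]
tcp_rot: [0.593, 0.39, 0.589, -0.388]
ft_force: [-0.2, -0.9, -0.9]
gripper_width: 0.0552
t 34.73 p [0.5258 0.2122 0.0686] jaw yaw 23.3 xax [ 0.007 -0.001 -1.   ] w 0.0552 F [-0.2 -0.9 -0.9] q7 0.51
rotvec [-0.012  0.003 -0.006]
shift AFTER turn [ 0.0426 -0.0015 -0.0113]
```

```bash
python3 -m inch '[[[-0.012,0.003,-0.006],[0,-0.0015,-0.0113],0.044],[[0,0,0],[0.01,0,0],0.044],[[0,0,0],[0.008,0,0],0.044],[[0,0,0],[0.003,0,0],0.044],[[0,0,0],[0,0,0],0.044]]'
python3 -c "
from h import *
go(.5198,.2219,.026,24)"
```

```text
clock: 35.35
ee_pos: [0.5201, 0.2236, 0.0472]
tcp_rot: [0.594, 0.385, 0.593, -0.384]
ft_force: [0.5, -0.1, -1.5]
gripper_width: 0.0552
t 35.35 p [0.5201 0.2236 0.0472] jaw yaw 24.1 xax [ 0.001  0.001 -1.   ] w 0.0552 F [ 0.5 -0.1 -1.5] q7 0.53
rotvec [ 0.002 -0.    -0.001]
shift AFTER turn [ 0.0212 -0.001   0.0014]
```

```bash
python3 -m inch '[[[0.002,0,-0.001],[0.004,-0.001,0.0014],0.044],[[0,0,0],[0.007,0,0],0.044],[[0,0,0],[0.005,0,0],0.044],[[0,0,0],[0.002,0,0],0.044],[[0,0,0],[0,0,0],0.044]]';python3 -c "
from h import *
go(.5198,.2219,.0258,24)"
```

```text
clock: 35.98
ee_pos: [0.5199, 0.2214, 0.028]
tcp_rot: [0.593, 0.385, 0.593, -0.385]
ft_force: [0.3, -0.5, -2.5]
gripper_width: 0.0551
t 35.98 p [0.5199 0.2214 0.028 ] jaw yaw 24.0 xax [ 0.  0. -1.] w 0.0551 F [ 0.3 -0.5 -2.5] q7 0.55
rotvec [-0. -0. -0.]
shift AFTER turn [ 0.0022  0.0001 -0.0005]
```

```bash
python3 -m inch '[[[0,0,0],[0.001,0,0],0.044],[[0,0,0],[0.0005,0,0],0.044]]';python3 -m inch '[[[0,0,0],[0.001,0,0],0.044],[[0,0,0],[0,0,0],0.044]]';python3 -m inch '[[[0,0,0],[0.001,0,0],0.044],[[0,0,0],[0,0,0],0.044]]'
```

```text
clock: 36.22
ee_pos: [0.5201, 0.2216, 0.0267]
tcp_rot: [0.593, 0.385, 0.593, -0.385]
ft_force: [0.7, -0.1, -1.5]
gripper_width: 0.0551
clock: 36.48
ee_pos: [0.5203, 0.2217, 0.0258]
tcp_rot: [0.593, 0.386, 0.593, -0.385]
ft_force: [-0.4, 0.1, -1.7]
gripper_width: 0.0551
clock: 36.72
ee_pos: [0.5204, 0.2217, 0.026]
tcp_rot: [0.593, 0.386, 0.593, -0.385]
ft_force: [0.4, 0.1, -2.0]
gripper_width: 0.055
```

```bash
python3 -m inch '[[[0,0,0],[0.0015,0,0],0.044]]';python3 -m inch '[[[0,0,0],[0.0003,0,0],0.044]]'
```

```text
clock: 36.85
ee_pos: [0.5205, 0.2218, 0.0256]
tcp_rot: [0.593, 0.386, 0.593, -0.384]
ft_force: [-9.3, -1.4, 33.1]
gripper_width: 0.0552
clock: 36.98
ee_pos: [0.5205, 0.2218, 0.0258]
tcp_rot: [0.592, 0.387, 0.593, -0.384]
ft_force: [-1.0, -1.7, 0.2]
gripper_width: 0.0553
```

Contact is confirmed and the pressure has eased, so I release.

```bash
python3 -m inch '[[[0,0,0],[0,0,0],0.057],[[0,0,0],[0,0,0],0.063],[[0,0,0],[0,0,0],0.07],[[0,0,0],[0,0,0],0.078],[[0,0,0],[-0.01,0,0],0.082],[[0,0,0],[-0.03,0,0],0.0854],[[0,0,0],[-0.05,0,0],0.0854],[[0,0,0],[-0.05,0,0],0.0854]]'
python3 -m inch '[[[0,0,0],[-0.04,0,0],0.0854],[[0,0,0],[0,-0.05,0],0.0854],[[0,0,0],[0,-0.05,0],0.0854],[[0,0,0],[0,-0.03,0],0.0854],[[0,0,0],[0,0,0],0.0854],[[0,0,0],[0,0,0],0.0854]]'
python3 - <<'E'
from h import *
go(.5742,.0508,.16,24)
for n in("scene","top"):
    p,d=r.snapshot(n); cv2.imwrite(f"pics/{n}6.png",p); np.savez(f"{n}6.npz",p=p,d=d)
X=cloud("scene",d) if 0 else cloud("scene",np.load("scene6.npz")["d"]);s=X.reshape(-1,3)
for k,x,y,h in(("red",.4928,-.2825,.106),("honey",.567,-.325,.076),("white",.4852,.3007,.106),("blue",.5198,.2219,.068),("yellow",.677,.099,.1),("jam",.5665,-.069,.07),("green",.6925,-.118,.062),("coast",.678,.003,.03)):
    w=s[np.hypot(s[:,0]-x,s[:,1]-y)<.04]; t=w[np.abs(w[:,2]-h)<.006]; b=w[(w[:,2]>.024)&(w[:,2]<min(h-.012,.06))]
    print(k,t.mean(0).round(4),np.round(circ(b[:,:2]),4) if len(b)>9 else "")
E
```

```text
clock: 37.98
ee_pos: [0.5186, 0.2203, 0.1676]
tcp_rot: [0.592, 0.385, 0.594, -0.387]
ft_force: [0.5, 1.3, -0.3]
gripper_width: 0.0854
clock: 38.72
ee_pos: [0.4003, 0.1662, 0.2151]
tcp_rot: [0.592, 0.389, 0.593, -0.383]
ft_force: [0.2, 0.5, -0.2]
gripper_width: 0.0855
t 38.73 p [0.4003 0.1662 0.2151] jaw yaw 23.8 xax [ 0.003  0.007 -1.   ] w 0.0855 F [ 0.2  0.5 -0.2] q7 0.18
rotvec [-0.003 -0.006 -0.006]
shift AFTER turn [0.0551 0.112  0.1762]
red [ 0.4947 -0.2825  0.1063] [ 0.4924 -0.2831  0.0194]
honey [ 0.5693 -0.3246  0.076 ] [ 0.5664 -0.3254  0.0258]
white [0.4867 0.2987 0.1063] [0.4846 0.3    0.0193]
blue [0.5228 0.2205 0.0675] [0.5194 0.2218 0.0266]
yellow [0.6787 0.0987 0.1006] [0.6768 0.0996 0.0198]
jam [ 0.5694 -0.0689  0.0702] [ 0.5665 -0.0688  0.0259]
green [ 0.6949 -0.1179  0.0616] [ 0.692  -0.118   0.0274]
coast [0.6807 0.0025 0.0298]
```

View pics/scene6.png

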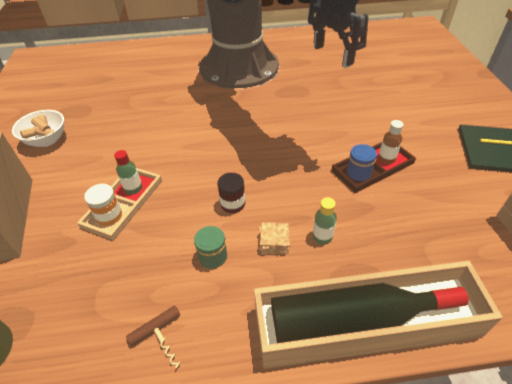

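View pics/top6.png

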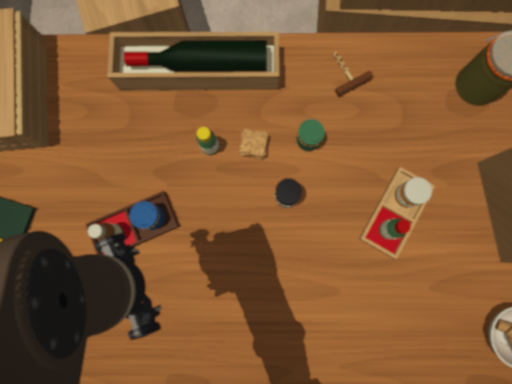

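All four stand upright in their cells: red bottle at scene pixel (128,172), honey (102,205), white bottle (391,145) and blue tin (362,162). Their tops are at 106, 76, 106 and 68 mm, as they should be. The four other items have not moved, and the gripper is clear.

```bash
python3 -c "
from workcell import r
print(r.close_job())"
```

```text
the job is handed in; nothing more can be done
None
```

Both tasting kits are made up and the job is handed in, at about 39 s of the 99 s allowed.

- **Order and placing:** I placed the red-capped bottle, then the honey jar in the pale tray, and the white-capped bottle, then the blue tin in the dark tray. Each was lowered in small steps until it touched, then released.
- **Position check:** The last scene pictures show all four upright in the right cells, each within about 1 mm of the position I aimed for. Their tops are at 106, 76, 106 and 68 mm, which matches each item standing on the 6 mm cell floor.
- **Items to leave:** The yellow-capped bottle, jam jar, green tin and coasters measured within about 0.3 mm of where they started.
- **Forces:** While confirming contact, the wrist briefly read about 25 N for the red bottle and 33 N for the blue tin. Both were eased off before release, but they pressed harder than the other two placings, which peaked at about 8 N (honey) and 1.5 N (white bottle).
- **Disagreement:** The tops measured from the scene camera sit 2–3 mm farther along x than the fitted body centres. The same shift showed before anything was moved, so I take it as camera bias, not tilt.

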